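# Close the stationery carry tub, draw out its handle and hold it ready to go

### The job

Close the grey stationery tub: its flat lid is only lying in the mouth of one compartment, so press it down until it snaps in and sits level on the rim. Then squeeze the button on the tub's handle, pull the handle out past its first stop to its second stop, and lift the tub by it about 5 cm clear of the desk. Finish while still holding the tub up there, upright and still, with the lid on and the handle fully out, and leave everything else on the desk where it is.

Things in the scene. Friction and masses are not known exactly. Their poses are not given: they have to be found in the camera images.
- tub: Loose grey open-topped plastic tub, 0.8 kg full, 220 mm (its x) x 150 mm (y), rim 95 mm above the underside. Origin: centre of the underside; z up. A black-headed telescoping handle stands in its middle, where it balances. The +x compartment (centre x = 66 mm, inner 80 x 142 mm) takes the lid; the open -x one is filled with pads and pens fixed to the tub. It starts standing on the desk.
- lid: Loose white lid: plate 86 x 146 mm, 8 mm thick, beaded plug 17 mm deep below. Origin: centre of the plate's underside; axes as the tub's. Starts level in the mouth of the +x compartment, plate about 10 mm above the rim, on two spring catches. Pressed in its middle with 7 to 12 N it snaps down past them until the plate lies on the rim; its own weight does not do it.
- lid_top (a point): Centre of the lid's flat top face, 8 mm above the lid's origin. The place to press.
- handle_head (a point): Centre of the handle's black head, 132 mm above the tub's underside with the handle in: a block 44 mm along the tub's x, 30 mm along y, 36 mm high, on a bar 18 x 15 mm. A round steel button, 20 mm across, stands 5 mm out of the middle of its +y face (35 mm over both). Gripping the middle of the head across the tub's y squeezes the button.
- button (a joint): Travel of the button into the head (m): 0 out, 0.0045 fully in. Its spring gives 3.6 N at 0 and 7.7 N fully in. Until it is in by more than 3.5 mm a latch keeps the handle in, and pulling would lift the tub with the handle still in. While it is kept pressed the handle slides.
- handle (a joint): Travel of the handle's inner bar out of the outer bar (m): 0 in, 0.06 at its end. It slides upward along the tub's z with about 1 N and stays where left. It comes first: its end is the first stop.
- mast (a joint): Travel of the outer bar out of the tub (m): 0 in, 0.06 at its end. It slides with about 2.5 N and stays where left. With handle and mast both at their ends (120 mm in all) the second stop is reached. The tub is heavier than this friction: it stays standing while the handle is drawn, and rises after the second stop.
- mug: Bystander: white ceramic mug, 76 mm across, 90 mm high; origin: centre of its underside. Stands near the tub.
- jar: Bystander: green glass jar with a white cap, 52 mm across, 75 mm high; origin: centre of its underside. Stands near the tub.
- stapler: Bystander: black stapler, 130 x 34 mm, 56 mm high, long side along its x; origin: centre of its underside. Lies near the tub.
- pen_cup: Bystander: brown cardboard pen cup, 76 mm across, 100 mm high; origin: centre of its underside.
- calculator: Bystander: black desk calculator, 160 x 105 mm, 21 mm high; origin: centre of its underside.
- tape: Bystander: roll of clear tape lying flat, 90 mm across, 24 mm high; origin: centre of its underside.
There are look-alikes about, which are no part of the job. Of the things like the lid, leave any that is blue; of the rest the larger one is meant.

How it is judged (in metres and radians):
On the way, in this order (a step that is already met when the one before it is completed fails the run):
1. the lid is pressed down, level, until it sits on the rim, the handle still in (z of lid in the frame of tub below 0.0975 m and angle between the z axis of lid and the z axis of tub, either way round below 0.03 rad and value of joint handle below 0.01 m), for 0.2 s.
2. the button is squeezed by the fingers (value of joint button above 0.0035 m and contact force between tub and the fingers above 3 N), for 0.1 s.
3. the handle is out at its second stop (value of joint each of handle, mast above 0.056 m), for 0.1 s.
At the end, for the whole second after the job is handed in: The fingers still hold the handle (more than 3 N) with both its slides at their ends (within 4 mm); the tub hangs from it, its underside 30 to 100 mm above the desk, within 10 degrees of upright, still, resting on nothing else; the lid sits on the rim within 2.5 mm and level to 0.03 rad (all of step 3 and height (world z) of tub between 0.03 and 0.1 m and angle between tub's own z axis and vertical below 0.17 rad and linear speed of tub below 0.03 m/s and contact force between tub and the fingers above 3 N and z of lid in the frame of tub below 0.0975 m and angle between the z axis of lid and the z axis of tub, either way round below 0.03 rad and horizontal distance between lid and tub below 0.08 m and contact force between tub and mug below 0.3 N and contact force between tub and jar below 0.3 N and contact force between tub and stapler below 0.3 N); the arm keeps its last pose, push and grip.
It fails at once if a bystander is pushed more than 25 mm from its place (distance of any of mug, jar, stapler, pen_cup, calculator, tape from where it was at the start of the episode above 0.025 m).
It also fails if it takes over 50 s, if anything falls off the work surface, if the arm or the gripper's body presses on something with over 40 N, if the wrist force passes 120 N, or if a joint passes its speed limit or range.

### The arm

A 6-joint arm with a two-finger parallel gripper is mounted at the origin on the work surface. World frame = base frame: x ahead of the robot, y to its left, z up, the work surface at z = 0. Lengths are in m, angles in degrees, forces in N, time in s.
With the tool pointing down it reaches from about 0.3 to 0.875 m from the base axis. Payload 6.4 kg.
Tool frame: the origin (TCP) lies at the very end of the fingers, on their centre line; the grasp point (between the pads) lies 19 mm behind it; z points along the fingers, y is the direction in which the jaws open and shut (so a half turn about z gives the same grasp; the last joint's range is limited). The gripper opens to 88 mm and grips with 3 to 60 N. Pads are 18 mm wide; open, the fingers measure 123 mm over their backs; the gripper's body (75 mm by 187 mm) begins 45 mm behind the grasp point.
Start: joints at [-82.81, 10.359, 92.074, -0, 77.567, -11.82], TCP at [0.187, -0.544, 0.239] pointing down, gripper open.
Joint ranges: [-171.53, 171.53], [-51.25, 118.39], [17.06, 147.69], [-65.23, 245.23], [0, 150.52], [-178.68, 178.68]. Speed limits (degrees/s): [147.25, 147.25, 172.46, 180, 180, 180].

### API

Orientations are given as a 3x3 rotation matrix whose columns are the frame's x, y, z axes.
In Python, from station import ctrl gives the robot as it stands.
- The arm moves only by the tool servo_tool, never from a script. Its argument "deltas" is a list of rows, each an object of numbers: "rx", "ry", "rz": the turn, a rotation vector about the tool's x, y, z in rad; "dx", "dy", "dz": the shift along the tool's x, y, z in m; "fingers": the opening, from 0 (shut) to 1 (fully open). A call has 1 to 8 rows; each row is the pose to reach, as a shift and turn from the pose commanded when the call began, along the tool's axes at that moment; what a row does not reach only later rows make up. A row lasts 1/12 s, in which the tool goes at most 41.7 mm and 7.16 degrees, less where a joint would pass 70% of its speed; a pose out of reach is approached as far as the arm can. A call with a gripper value outside its range is refused whole. The fingers move at their own pace and stop on an object; "squeeze" is the grip in N (left out, the last holds). Time passes only in rows, so rows that repeat a pose let the fingers close. It gives the time, the measured TCP pose, the force and the opening at its end, in the units of the state.
- ctrl.get_obs(): the state, without advancing time (a new reading comes with each control period).
- ctrl.capture(name): name is "side" or "top"; returns a dict with "image" (384x512x3 uint8, blue, green, red), "vertical_fov" (degrees; the focal length in pixels is half the picture's height over the tangent of half this angle, whatever the lens; pixels are square), "cx", "cy" (the principal point, pixels), "view" (4x4, takes a point from world to camera coordinates). Camera axes: x right, y down, z forward; pixel columns grow to the right and rows downward; lengths in m; the calibration is good to about 2 mm. A picture is of the moment at which its call begins. There is no depth.
- ctrl.sign_off(): hands the job in, once; it reports no verdict.
The state is a dict: "time_s": time; "joint_pos": joint angles; "joint_vel": joint speeds; "joint_efforts": joint torques, N m; "position": TCP position; "orientation": TCP orientation; "ft_force": force on the tool from outside, world axes, zero at the start; "torque": the same for the moment, N m; "grip_width": finger opening in m.
Only numpy, scipy, OpenCV 4.12 (cv2) and the standard library are available. Lean on these libraries where they do the work, as an engineer would, in place of code of your own. Each camera call takes 0.05 s, during which the arm holds its last target. There are 200 camera calls.

## Working session

There is one attempt and no reset: what is moved stays moved. The work goes in short steps, Python scripts to look and compute and a tool call to move; the robot and the scene stay as the last step left them, time stands still between calls to the robot, and variables do not carry over. Pictures are saved under pics/ and viewed, about 8 in all and at most 12, crops included, and the job is handed in when it is done.

Besides the shell and the picture viewer there is one more tool, called after "Call:" by a JSON object that holds its "api" and its "payload", one argument or row to a line. servo_tool: Moves the arm, as the interface text tells. Its arguments: {"type":"object","properties":{"deltas":{"type":"array","items":{"type":"object","properties":{"rx":{"type":"number"},"ry":{"type":"number"},"rz":{"type":"number"},"dx":{"type":"number"},"dy":{"type":"number"},"dz":{"type":"number"},"fingers":{"type":"number"}}}},"squeeze":{"type":"number"}},"required":["deltas"]}

```bash
mkdir -p pics; cat > h.py <<'E'
import numpy as np, cv2
from station import ctrl
def cam(n):
    c=ctrl.capture(n); im=np.array(c["image"]); f=im.shape[0]/2/np.tan(np.radians(c["vertical_fov"])/2)
    return im,f,c["cx"],c["cy"],np.array(c["view"])
def ray(c,u,v):
    _,f,cx,cy,V=c; R=V[:3,:3]; o=-R.T@V[:3,3]; d=R.T@np.array([(u-cx)/f,(v-cy)/f,1]); return o,d/np.linalg.norm(d)
def onz(c,u,v,z):
    o,d=ray(c,u,v); return o+d*(z-o[2])/d[2]
def proj(c,p):
    _,f,cx,cy,V=c; q=V[:3,:3]@p+V[:3,3]; return np.array([cx+f*q[0]/q[2],cy+f*q[1]/q[2]])
E
python3 - <<'E'
from h import *
for n in("top","side"):
    c=cam(n); cv2.imwrite(f"pics/{n}0.png",c[0]); np.set_printoptions(precision=3,suppress=True)
    print(n,c[1:4],c[4].tolist())
print(ctrl.get_obs())
E
```

```text
top (np.float64(380.6046926780849), 254.5544557975144, 194.90119206758098) [[0.022062419584619998, -0.9997396849513623, 0.0058148065679409265, -0.015471458695421512], [-0.9976482558309744, -0.02239304955366538, -0.06478046749678261, 0.5823652457054423], [0.06489381541785628, -0.004371917775698897, -0.9978825978317668, 1.1953874424596285], [0.0, 0.0, 0.0, 1.0]]
side (np.float64(364.7857502747755), 254.66088451285722, 195.82528092748242) [[-0.994746044332063, -0.10214207811750683, -0.006877729534542299, 0.5626703643971704], [-0.052837198792649816, 0.5697938993829844, -0.8200872774587346, 0.10771877918809841], [0.08768430708775195, -0.8154151752964682, -0.5721971287823544, 1.0974833594899995], [0.0, 0.0, 0.0, 1.0]]
{'time_s': 0.1, 'joint_pos': array([-82.81 ,  10.396,  92.121,   0.   ,  77.567, -11.82 ]), 'joint_vel': array([-0.029, -0.046, -0.097, -0.015, -0.003,  0.077]), 'joint_efforts': array([  0.   , -43.482, -34.269,   0.07 ,   0.034,  -0.   ]), 'position': array([ 0.187, -0.543,  0.238]), 'orientation': array([[ 0.945,  0.326, -0.   ],
       [ 0.326, -0.945,  0.001],
       [ 0.   , -0.001, -1.   ]]), 'ft_force': array([ 0.504, -0.276, -0.276]), 'torque': array([-0.013,  0.02 ,  0.054]), 'grip_width': 0.08789330189043774}
```

View pics/top0.png

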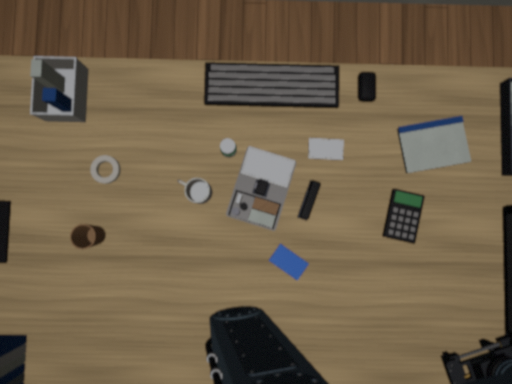

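View pics/side0.png

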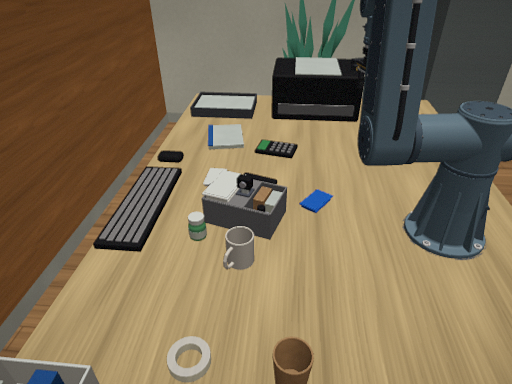

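The lid candidates in the top view are:
- a white plate in the tub at (267,167)
- a smaller white card loose at (326,149)
- a blue plate at (289,262), which is excluded

There are also two tubs: the one with the black handle at (262,187) and a grey tray at (58,88). I choose the white plate in the black-handled tub and check it in a crop.

```bash
python3 - <<'E'
from h import *
np.set_printoptions(precision=4,suppress=True)
c=cam("top"); s=cam("side")
a=cv2.resize(c[0][135:240,170:350],None,fx=4.4,fy=4.4,interpolation=cv2.INTER_CUBIC)[:300]
a=cv2.resize(c[0][138:234,215:335],None,fx=3.3,fy=3.3,interpolation=cv2.INTER_CUBIC)
b=cv2.resize(s[0][160:256,185:305],None,fx=3.3,fy=3.3,interpolation=cv2.INTER_CUBIC)
cv2.imwrite("pics/crop0.png",np.hstack([a,b]))
g=c[0].astype(int); hsv=cv2.cvtColor(c[0],cv2.COLOR_BGR2HSV)
m=((hsv[...,1]<40)&(hsv[...,2]>165)).astype(np.uint8)
n,l,st,ce=cv2.connectedComponentsWithStats(m)
for i in range(1,n):
    if st[i,4]>80 : 
        r=cv2.minAreaRect(np.argwhere(l==i)[:,::-1].astype(np.float32)); bx=cv2.boxPoints(r)
        print("white",st[i],ce[i],r)
        if st[i,0]<268<st[i].tolist()[0]+st[i,2] and st[i,1]<165<st[i,1]+st[i,3]:
            P=np.array([onz(c,u,v,.113) for u,v in bx]);print("LID",P,P.mean(0),onz(c,*r[0],.113))
m=(g.max(2)<45).astype(np.uint8)
n,l,st,ce=cv2.connectedComponentsWithStats(m)
for i in range(1,n):
    if 60<st[i,4]<2000 and 200<ce[i][0]<340 and 130<ce[i][1]<240:
        r=cv2.minAreaRect(np.argwhere(l==i)[:,::-1].astype(np.float32)); print("dark",st[i],r, onz(c,*r[0],.15),[onz(c,u,v,.15) for u,v in cv2.boxPoints(r)])
E
```

```text
dark [255 180  13  15 132] ((261.2000427246094, 187.40000915527344), (10.119288444519043, 13.281566619873047), 18.434947967529297) [ 0.5959 -0.0204  0.15  ] [array([ 0.582, -0.001,  0.15 ]), array([ 0.6183, -0.0122,  0.15  ]), array([ 0.6098, -0.0398,  0.15  ]), array([ 0.5735, -0.0285,  0.15  ])]
dark [299 181  20  38 333] ((308.95001220703125, 199.64999389648438), (9.17060375213623, 37.31486892700195), 18.43494987487793) [ 0.564 -0.157  0.15 ] [array([ 0.5172, -0.1285,  0.15  ]), array([ 0.6188, -0.1607,  0.15  ]), array([ 0.6111, -0.1857,  0.15  ]), array([ 0.5095, -0.1533,  0.15  ])]
```

View pics/crop0.png

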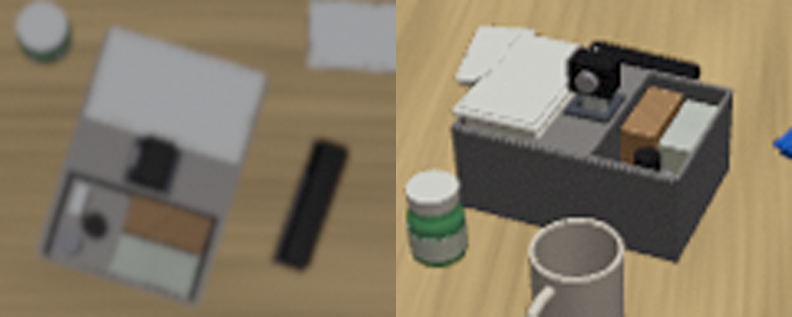

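The crop shows the white lid in the tub mouth (crop 110–267, 27–163), raised. The black head is at (153,163) and its steel button faces the side camera (+y). The choice is confirmed; the white mask needs a lower threshold.

```bash
cat > m.py <<'E'
from h import *
np.set_printoptions(precision=4,suppress=True)
def blob(mask,seed):
    n,l,st,ce=cv2.connectedComponentsWithStats(mask.astype(np.uint8)); return l==l[seed[1],seed[0]]
def rect(m): return cv2.minAreaRect(np.argwhere(m)[:,::-1].astype(np.float32))
E
python3 - <<'E'
from m import *
c=cam("top"); s=cam("side"); im=c[0]; print("pix lid,grey,wood",im[160,268],im[180,245],im[220,320])
hsv=cv2.cvtColor(im,cv2.COLOR_BGR2HSV); 
t=(int(im[160,268].max())+int(im[180,245].max()))//2
m=blob((hsv[...,1]<60)&(im.max(2)>t),(268,160)); r=rect(m); print(m.sum(),r)
P=np.array([onz(c,u,v,.113) for u,v in cv2.boxPoints(r)]); print("lid",P,P.mean(0)); L=P.mean(0)
E_=[P[1]-P[0],P[2]-P[1]]; print("edges",[(np.linalg.norm(e),np.degrees(np.arctan2(e[1],e[0]))) for e in E_])
# head centre by two views: dark+steel blob in side
t2=(s[0].max(2)<60); ms=blob(t2,(249,184)) if t2[184,249] else None
mm=blob(im.max(2)<60,(261,187)); r2=rect(mm); print("head top",r2,onz(c,*r2[0],.148))
H=onz(c,*r2[0],.15); print("head-lid vec",L-H,np.degrees(np.arctan2(*(L-H)[1::-1])))
for p in (H-[0,0,.018],L): print("side proj",proj(s,p))
u=(L-H)[:2]; 
# tub outline: whole tub against wood
tb=blob((hsv[...,1]<50)&(np.arange(512)[None]>220)&(np.arange(512)[None]<300),(245,180)); print("tub",tb.sum(),rect(tb),[onz(c,*q,.095) for q in cv2.boxPoints(rect(tb))],onz(c,*rect(tb)[0],.095))
# bystander tops
for n,q,z in(("mug",(199,190),.09),("jar",(228,147),.075),("stapler",(309,200),.056)): print(n,onz(c,*q,z))
v=cv2.resize(s[0][165:205,235:262],None,fx=12,fy=12,interpolation=cv2.INTER_CUBIC); cv2.imwrite("pics/head.png",v)
R=ctrl.get_obs()["orientation"]; print(R)
E
```

```text
pix lid,grey,wood [161 159 157] [108 109 112] [ 93 125 143]
1395 ((267.4590759277344, 165.83096313476562), (48.97675323486328, 29.23094940185547), 17.35402488708496)
lid [[ 0.6418  0.0432  0.113 ]
 [ 0.7257  0.0193  0.113 ]
 [ 0.6852 -0.1201  0.113 ]
 [ 0.6016 -0.0957  0.113 ]] [ 0.6636 -0.0383  0.113 ]
edges [(np.float64(0.08718205726089266), np.float64(-15.854294600207398)), (np.float64(0.14522788405431014), np.float64(-106.20113570229577))]
head top ((261.1500244140625, 187.5500030517578), (12.016654968261719, 14.230247497558594), 18.434947967529297) [ 0.5956 -0.0203  0.148 ]
head-lid vec [ 0.0681 -0.0181 -0.037 ] -14.8524421929829
side proj [245.1332 181.2636]
side proj [224.015  182.2218]
tub 3514 ((260.8416442871094, 187.60678100585938), (51.959503173828125, 74.15117645263672), 17.354022979736328) [array([0.5149, 0.0845, 0.095 ]), array([0.7295, 0.0237, 0.095 ]), array([ 0.6858, -0.1267,  0.095 ]), array([ 0.4722, -0.0641,  0.095 ])] [ 0.5999 -0.0205  0.095 ]
mug [0.5889 0.1649 0.09  ]
jar [0.7243 0.0824 0.075 ]
stapler [ 0.5681 -0.171   0.056 ]
[[ 0.9455  0.3257 -0.0001]
 [ 0.3257 -0.9455  0.0006]
 [ 0.0001 -0.0006 -1.    ]]
```

View pics/head.png

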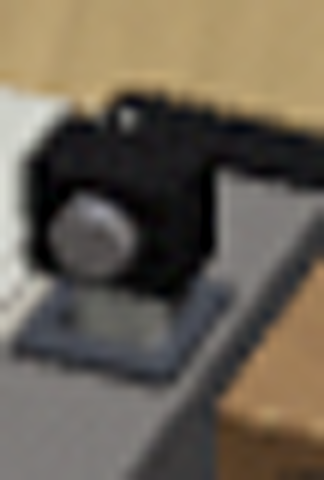

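Tub at about (0.600, -0.020) with yaw about -16°. The lid centre is at (0.6635, -0.0385), top face at z≈0.113. Now moving there with the fingers shut.

Call:
{"api": "servo_tool", "payload": {
  "deltas": [
    {"dx": 0.29, "dy": -0.152, "fingers": 0},
    {"dx": 0.29, "dy": -0.152, "fingers": 0},
    {"dx": 0.29, "dy": -0.152, "fingers": 0},
    {"dx": 0.29, "dy": -0.152, "fingers": 0},
    {"dx": 0.29, "dy": -0.152, "fingers": 0},
    {"dx": 0.29, "dy": -0.152, "fingers": 0},
    {"dx": 0.29, "dy": -0.152, "fingers": 0},
    {"dx": 0.29, "dy": -0.152, "fingers": 0}
  ]
}}

```text
invalid input at $.deltas[0]: expected keys rx, ry, rz, dx, dy, dz, fingers
```

Call:
{"api": "servo_tool", "payload": {
  "deltas": [
    {"dx": 0.29, "dy": -0.152, "fingers": 0},
    {"dx": 0.29, "dy": -0.152, "fingers": 0},
    {"dx": 0.29, "dy": -0.152, "fingers": 0},
    {"dx": 0.29, "dy": -0.152, "fingers": 0},
    {"dx": 0.29, "dy": -0.152, "fingers": 0},
    {"dx": 0.29, "dy": -0.152, "fingers": 0},
    {"dx": 0.29, "dy": -0.152, "fingers": 0},
    {"dx": 0.29, "dy": -0.152, "fingers": 0}
  ]
}}

```text
invalid input at $.deltas[0]: expected keys rx, ry, rz, dx, dy, dz, fingers
```

Call:
{"api": "servo_tool", "payload": {
  "deltas": [
    {"dx": 0.034, "dy": -0.018, "rz": 0.611, "fingers": 0},
    {"dx": 0.034, "dy": -0.018, "rz": 0.611, "fingers": 0},
    {"dx": 0.034, "dy": -0.018, "rz": 0.611, "fingers": 0},
    {"dx": 0.034, "dy": -0.018, "rz": 0.611, "fingers": 0},
    {"dx": 0.034, "dy": -0.018, "rz": 0.611, "fingers": 0},
    {"dx": 0.034, "dy": -0.018, "rz": 0.611, "fingers": 0},
    {"dx": 0.034, "dy": -0.018, "rz": 0.611, "fingers": 0},
    {"dx": 0.034, "dy": -0.018, "rz": 0.611, "fingers": 0}
  ]
}}

```text
invalid input at $.deltas[0]: expected keys rx, ry, rz, dx, dy, dz, fingers
```

All keys are required in each row.

Call:
{"api": "servo_tool", "payload": {
  "deltas": [
    {"rx": 0, "ry": 0, "rz": 0, "dx": 0.29, "dy": -0.152, "dz": 0, "fingers": 0},
    {"rx": 0, "ry": 0, "rz": 0, "dx": 0.29, "dy": -0.152, "dz": 0, "fingers": 0},
    {"rx": 0, "ry": 0, "rz": 0, "dx": 0.29, "dy": -0.152, "dz": 0, "fingers": 0},
    {"rx": 0, "ry": 0, "rz": 0, "dx": 0.29, "dy": -0.152, "dz": 0, "fingers": 0},
    {"rx": 0, "ry": 0, "rz": 0, "dx": 0.29, "dy": -0.152, "dz": 0, "fingers": 0},
    {"rx": 0, "ry": 0, "rz": 0, "dx": 0.29, "dy": -0.152, "dz": 0, "fingers": 0},
    {"rx": 0, "ry": 0, "rz": 0, "dx": 0.29, "dy": -0.152, "dz": 0, "fingers": 0},
    {"rx": 0, "ry": 0, "rz": 0, "dx": 0.29, "dy": -0.152, "dz": 0, "fingers": 0}
  ]
}}

```text
time_s: 0.97
position: [0.4134, -0.3033, 0.2389]
orientation: [[0.945, 0.326, 0.001], [0.326, -0.945, -0.0], [0.001, 0.0, -1.0]]
ft_force: [-0.3, 0.3, 0.0]
grip_width: 0.0369
```

Call:
{"api": "servo_tool", "payload": {
  "deltas": [
    {"rx": 0, "ry": 0, "rz": 0, "dx": 0.29, "dy": -0.152, "dz": 0, "fingers": 0},
    {"rx": 0, "ry": 0, "rz": 0, "dx": 0.29, "dy": -0.152, "dz": 0, "fingers": 0},
    {"rx": 0, "ry": 0, "rz": 0, "dx": 0.29, "dy": -0.152, "dz": 0, "fingers": 0},
    {"rx": 0, "ry": 0, "rz": 0, "dx": 0.29, "dy": -0.152, "dz": 0, "fingers": 0},
    {"rx": 0, "ry": 0, "rz": 0, "dx": 0.29, "dy": -0.152, "dz": 0, "fingers": 0},
    {"rx": 0, "ry": 0, "rz": 0, "dx": 0.29, "dy": -0.152, "dz": 0, "fingers": 0},
    {"rx": 0, "ry": 0, "rz": 0, "dx": 0.29, "dy": -0.152, "dz": 0, "fingers": 0},
    {"rx": 0, "ry": 0, "rz": 0, "dx": 0.29, "dy": -0.152, "dz": 0, "fingers": 0}
  ]
}}

```text
time_s: 1.63
position: [0.6381, -0.0648, 0.2386]
orientation: [[0.945, 0.327, 0.0], [0.327, -0.945, 0.0], [0.0, -0.0, -1.0]]
ft_force: [-0.1, -0.9, -0.3]
grip_width: 0.0002
```

Call:
{"api": "servo_tool", "payload": {
  "deltas": [
    {"rx": 0, "ry": 0, "rz": 0.611, "dx": 0.034, "dy": -0.018, "dz": 0, "fingers": 0},
    {"rx": 0, "ry": 0, "rz": 0.611, "dx": 0.034, "dy": -0.018, "dz": 0, "fingers": 0},
    {"rx": 0, "ry": 0, "rz": 0.611, "dx": 0.034, "dy": -0.018, "dz": 0, "fingers": 0},
    {"rx": 0, "ry": 0, "rz": 0.611, "dx": 0.034, "dy": -0.018, "dz": 0, "fingers": 0},
    {"rx": 0, "ry": 0, "rz": 0.611, "dx": 0.034, "dy": -0.018, "dz": 0, "fingers": 0},
    {"rx": 0, "ry": 0, "rz": 0.611, "dx": 0.034, "dy": -0.018, "dz": 0, "fingers": 0},
    {"rx": 0, "ry": 0, "rz": 0.611, "dx": 0.034, "dy": -0.018, "dz": 0, "fingers": 0},
    {"rx": 0, "ry": 0, "rz": 0.611, "dx": 0.034, "dy": -0.018, "dz": 0, "fingers": 0}
  ]
}}

```text
time_s: 2.3
position: [0.6629, -0.0392, 0.2387]
orientation: [[0.962, -0.273, -0.0], [-0.273, -0.962, 0.0], [-0.0, -0.0, -1.0]]
ft_force: [0.4, -1.2, 0.2]
grip_width: 0.0005
```

Call:
{"api": "servo_tool", "payload": {
  "deltas": [
    {"rx": 0, "ry": 0, "rz": 0, "dx": 0, "dy": 0, "dz": 0.04, "fingers": 0},
    {"rx": 0, "ry": 0, "rz": 0, "dx": 0, "dy": 0, "dz": 0.08, "fingers": 0},
    {"rx": 0, "ry": 0, "rz": 0, "dx": 0, "dy": 0, "dz": 0.105, "fingers": 0},
    {"rx": 0, "ry": 0, "rz": 0, "dx": 0, "dy": 0, "dz": 0.115, "fingers": 0},
    {"rx": 0, "ry": 0, "rz": 0, "dx": 0, "dy": 0, "dz": 0.12, "fingers": 0},
    {"rx": 0, "ry": 0, "rz": 0, "dx": 0, "dy": 0, "dz": 0.121, "fingers": 0},
    {"rx": 0, "ry": 0, "rz": 0, "dx": 0, "dy": 0, "dz": 0.121, "fingers": 0}
  ]
}}

```text
time_s: 2.88
position: [0.6642, -0.0395, 0.1195]
orientation: [[0.961, -0.275, 0.003], [-0.275, -0.961, -0.001], [0.003, -0.0, -1.0]]
ft_force: [-0.2, -0.0, 0.1]
grip_width: 0.0005
```

Call:
{"api": "servo_tool", "payload": {
  "deltas": [
    {"rx": 0, "ry": 0, "rz": 0, "dx": 0, "dy": 0, "dz": 0.001, "fingers": 0},
    {"rx": 0, "ry": 0, "rz": 0, "dx": 0, "dy": 0, "dz": 0.002, "fingers": 0},
    {"rx": 0, "ry": 0, "rz": 0, "dx": 0, "dy": 0, "dz": 0.003, "fingers": 0},
    {"rx": 0, "ry": 0, "rz": 0, "dx": 0, "dy": 0, "dz": 0.004, "fingers": 0},
    {"rx": 0, "ry": 0, "rz": 0, "dx": 0, "dy": 0, "dz": 0.005, "fingers": 0},
    {"rx": 0, "ry": 0, "rz": 0, "dx": 0, "dy": 0, "dz": 0.006, "fingers": 0},
    {"rx": 0, "ry": 0, "rz": 0, "dx": 0, "dy": 0, "dz": 0.006, "fingers": 0}
  ]
}}

```text
time_s: 3.47
position: [0.6636, -0.0394, 0.1129]
orientation: [[0.961, -0.276, 0.002], [-0.276, -0.961, -0.0], [0.002, -0.0, -1.0]]
ft_force: [-1.5, -0.1, 5.2]
grip_width: 0.0001
```

Call:
{"api": "servo_tool", "payload": {
  "deltas": [
    {"rx": 0, "ry": 0, "rz": 0, "dx": 0, "dy": 0, "dz": 0.001, "fingers": 0},
    {"rx": 0, "ry": 0, "rz": 0, "dx": 0, "dy": 0, "dz": 0.002, "fingers": 0},
    {"rx": 0, "ry": 0, "rz": 0, "dx": 0, "dy": 0, "dz": 0.003, "fingers": 0},
    {"rx": 0, "ry": 0, "rz": 0, "dx": 0, "dy": 0, "dz": 0.003, "fingers": 0}
  ]
}}

```text
time_s: 3.8
position: [0.6631, -0.0392, 0.1096]
orientation: [[0.961, -0.275, 0.0], [-0.275, -0.961, -0.0], [0.0, 0.0, -1.0]]
ft_force: [-1.8, 1.4, 5.9]
grip_width: 0.0008
```

Call:
{"api": "servo_tool", "payload": {
  "deltas": [
    {"rx": 0, "ry": 0, "rz": 0, "dx": 0, "dy": 0, "dz": 0.001, "fingers": 0},
    {"rx": 0, "ry": 0, "rz": 0, "dx": 0, "dy": 0, "dz": 0.002, "fingers": 0},
    {"rx": 0, "ry": 0, "rz": 0, "dx": 0, "dy": 0, "dz": 0.003, "fingers": 0},
    {"rx": 0, "ry": 0, "rz": 0, "dx": 0, "dy": 0, "dz": 0.003, "fingers": 0}
  ]
}}

```text
time_s: 4.13
position: [0.6638, -0.0394, 0.1071]
orientation: [[0.961, -0.275, 0.002], [-0.275, -0.961, -0.001], [0.002, -0.0, -1.0]]
ft_force: [-1.0, 0.1, 4.3]
grip_width: 0.0005
```

Moving down past the catches (the force is dropping). Continuing to the rim.

Call:
{"api": "servo_tool", "payload": {
  "deltas": [
    {"rx": 0, "ry": 0, "rz": 0, "dx": 0, "dy": 0, "dz": 0.001, "fingers": 0},
    {"rx": 0, "ry": 0, "rz": 0, "dx": 0, "dy": 0, "dz": 0.002, "fingers": 0},
    {"rx": 0, "ry": 0, "rz": 0, "dx": 0, "dy": 0, "dz": 0.003, "fingers": 0},
    {"rx": 0, "ry": 0, "rz": 0, "dx": 0, "dy": 0, "dz": 0.003, "fingers": 0}
  ]
}}

```text
time_s: 4.47
position: [0.6633, -0.0393, 0.1034]
orientation: [[0.961, -0.276, 0.001], [-0.276, -0.961, -0.0], [0.001, -0.0, -1.0]]
ft_force: [-2.1, 0.2, 6.9]
grip_width: 0.0006
```

Call:
{"api": "servo_tool", "payload": {
  "deltas": [
    {"rx": 0, "ry": 0, "rz": 0, "dx": 0, "dy": 0, "dz": 0.001, "fingers": 0},
    {"rx": 0, "ry": 0, "rz": 0, "dx": 0, "dy": 0, "dz": 0.002, "fingers": 0},
    {"rx": 0, "ry": 0, "rz": 0, "dx": 0, "dy": 0, "dz": 0.002, "fingers": 0}
  ]
}}

```text
time_s: 4.72
position: [0.6633, -0.0393, 0.1034]
orientation: [[0.961, -0.275, 0.001], [-0.275, -0.961, -0.0], [0.001, 0.0, -1.0]]
ft_force: [-7.8, 2.0, 18.2]
grip_width: 0.0005
```

The lid is seated: z stays at 0.1034 while the force rises to 18 N. Retracting and looking.

Call:
{"api": "servo_tool", "payload": {
  "deltas": [
    {"rx": 0, "ry": 0, "rz": 0, "dx": 0, "dy": 0, "dz": -0.01, "fingers": 0},
    {"rx": 0, "ry": 0, "rz": 0, "dx": 0, "dy": 0, "dz": -0.05, "fingers": 0},
    {"rx": 0, "ry": 0, "rz": 0, "dx": 0, "dy": 0, "dz": -0.09, "fingers": 1},
    {"rx": 0, "ry": 0, "rz": 0, "dx": 0, "dy": 0, "dz": -0.11, "fingers": 1},
    {"rx": 0, "ry": 0, "rz": 0, "dx": -0.04, "dy": 0, "dz": -0.11, "fingers": 1},
    {"rx": 0, "ry": 0, "rz": 0, "dx": -0.066, "dy": 0, "dz": -0.11, "fingers": 1},
    {"rx": 0, "ry": 0, "rz": 0, "dx": -0.066, "dy": 0, "dz": -0.11, "fingers": 1},
    {"rx": 0, "ry": 0, "rz": 0, "dx": -0.066, "dy": 0, "dz": -0.11, "fingers": 1}
  ]
}}

```text
time_s: 5.38
position: [0.5986, -0.0206, 0.2105]
orientation: [[0.961, -0.275, -0.0], [-0.275, -0.961, 0.0], [-0.0, 0.0, -1.0]]
ft_force: [0.5, -0.4, 0.6]
grip_width: 0.0386
```

```bash
python3 - <<'E'
from m import *
c=cam("top"); s=cam("side")
o=ctrl.get_obs(); print(o["position"],o["orientation"].tolist(),o["grip_width"])
a=cv2.resize(c[0][138:234,215:335],None,fx=3.3,fy=3.3,interpolation=cv2.INTER_CUBIC)
b=cv2.resize(s[0][150:246,185:305],None,fx=3.3,fy=3.3,interpolation=cv2.INTER_CUBIC)
cv2.imwrite("pics/crop1.png",np.hstack([a,b]))
E
```

```text
[ 0.6003 -0.0213  0.2108] [[0.9612444446064764, -0.27569601044721137, 0.0009096904293379813], [-0.27569584730990354, -0.9612448742223311, -0.0003025844826298622], [0.0009578565970145685, 4.00597792460216e-05, -0.9999995404528712]] 0.04630201155391802
```

View pics/crop1.png

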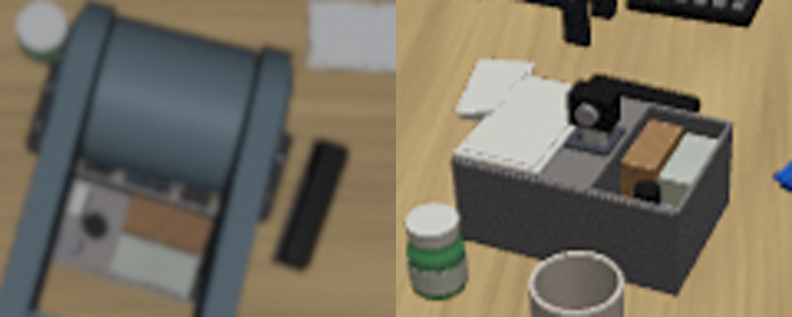

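The lid is flush on the rim and the tub hasn't moved (button at 588,115 in the side crop). Opening fully, then descending over the head.

Call:
{"api": "servo_tool", "payload": {
  "deltas": [
    {"rx": 0, "ry": 0, "rz": 0, "dx": 0, "dy": -0.0015, "dz": 0, "fingers": 1},
    {"rx": 0, "ry": 0, "rz": 0, "dx": 0, "dy": -0.0015, "dz": 0, "fingers": 1},
    {"rx": 0, "ry": 0, "rz": 0, "dx": 0, "dy": -0.0015, "dz": 0, "fingers": 1},
    {"rx": 0, "ry": 0, "rz": 0, "dx": 0, "dy": -0.0015, "dz": 0, "fingers": 1},
    {"rx": 0, "ry": 0, "rz": 0, "dx": 0, "dy": -0.0015, "dz": 0, "fingers": 1},
    {"rx": 0, "ry": 0, "rz": 0, "dx": 0, "dy": -0.0015, "dz": 0, "fingers": 1},
    {"rx": 0, "ry": 0, "rz": 0, "dx": 0, "dy": -0.0015, "dz": 0.02, "fingers": 1}
  ]
}}

```text
time_s: 6.07
position: [0.6026, -0.0202, 0.1946]
orientation: [[0.961, -0.276, 0.007], [-0.276, -0.961, -0.002], [0.008, -0.0, -1.0]]
ft_force: [0.3, -0.8, 0.3]
grip_width: 0.088
```

Call:
{"api": "servo_tool", "payload": {
  "deltas": [
    {"rx": 0, "ry": 0, "rz": 0, "dx": 0, "dy": 0, "dz": 0.03, "fingers": 1},
    {"rx": 0, "ry": 0, "rz": 0, "dx": 0, "dy": 0, "dz": 0.055, "fingers": 1},
    {"rx": 0, "ry": 0, "rz": 0, "dx": 0, "dy": 0, "dz": 0.07, "fingers": 1},
    {"rx": 0, "ry": 0, "rz": 0, "dx": 0, "dy": 0, "dz": 0.077, "fingers": 1},
    {"rx": 0, "ry": 0, "rz": 0, "dx": 0, "dy": 0, "dz": 0.077, "fingers": 1},
    {"rx": 0, "ry": 0, "rz": 0, "dx": 0, "dy": 0, "dz": 0.077, "fingers": 1}
  ]
}}

```text
time_s: 6.57
position: [0.6003, -0.0197, 0.1142]
orientation: [[0.961, -0.276, 0.0], [-0.276, -0.961, -0.0], [0.0, -0.0, -1.0]]
ft_force: [-0.1, 0.0, 0.5]
grip_width: 0.088
```

```bash
python3 - <<'E'
from m import *
s=cam("side")
o=ctrl.get_obs(); print(o["position"],o["ft_force"],o["grip_width"])
cv2.imwrite("pics/crop2.png",cv2.resize(s[0][135:235,195:305],None,fx=5,fy=5,interpolation=cv2.INTER_CUBIC))
E
```

```text
[ 0.6009 -0.0198  0.115 ] [ 0.5633 -0.2788  1.0323] 0.08809113949308678
```

View pics/crop2.png

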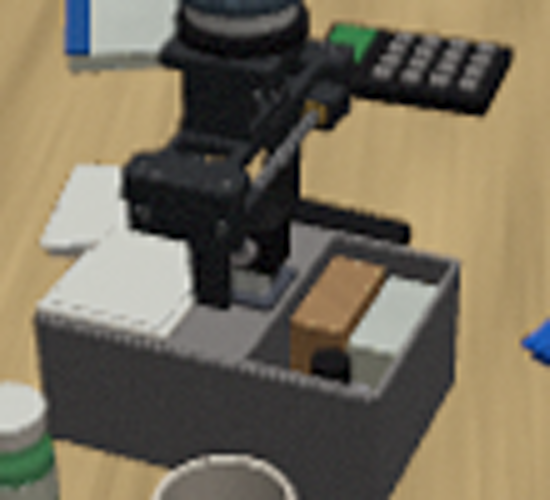

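The fingers straddle the head: the near finger is at crop (210,260) and the button at (243,250), just behind it. I'll check numerically whether they line up along the tub's x.

```bash
python3 - <<'E'
from m import *
s=cam("side"); o=ctrl.get_obs(); T=o["position"];R=o["orientation"]
print("button at", np.array([242.7,184.6]))
for dx in(-.006,-.003,0,.003,.006): print(dx,proj(s,T+R@np.array([dx,-.019,-.019])), "z+5", proj(s,T+R@np.array([dx,-.019,-.024])))
print("finger tip edges",[proj(s,T+R@np.array([d,-.0615,0])) for d in(-.009,0.009)])
E
```

```text
button at [242.7 184.6]
-0.006 [242.5646 184.2305] z+5 [242.5249 182.8028]
-0.003 [241.6295 184.0264] z+5 [241.5873 182.5994]
0 [240.6959 183.8227] z+5 [240.6512 182.3964]
0.003 [239.7639 183.6194] z+5 [239.7168 182.1937]
0.006 [238.8335 183.4164] z+5 [238.784  181.9914]
finger tip edges [array([237.8095, 197.4724]), array([232.1292, 196.1582])]
```

The offset is 0–6 mm, partly camera bias. I'll shift by 2 mm, go 1.5 mm lower and squeeze.

Call:
{"api": "servo_tool", "payload": {
  "deltas": [
    {"rx": 0, "ry": 0, "rz": 0, "dx": -0.002, "dy": 0, "dz": 0.0015, "fingers": 1},
    {"rx": 0, "ry": 0, "rz": 0, "dx": -0.002, "dy": 0, "dz": 0.0015, "fingers": 0},
    {"rx": 0, "ry": 0, "rz": 0, "dx": -0.002, "dy": 0, "dz": 0.0015, "fingers": 0},
    {"rx": 0, "ry": 0, "rz": 0, "dx": -0.002, "dy": 0, "dz": 0.0015, "fingers": 0},
    {"rx": 0, "ry": 0, "rz": 0, "dx": -0.002, "dy": 0, "dz": 0.0015, "fingers": 0},
    {"rx": 0, "ry": 0, "rz": 0, "dx": -0.002, "dy": 0, "dz": 0.0015, "fingers": 0},
    {"rx": 0, "ry": 0, "rz": 0, "dx": -0.002, "dy": 0, "dz": 0.0015, "fingers": 0},
    {"rx": 0, "ry": 0, "rz": 0, "dx": -0.002, "dy": 0, "dz": 0.0015, "fingers": 0}
  ],
  "squeeze": 30
}}

```text
time_s: 7.33
position: [0.598, -0.019, 0.1122]
orientation: [[0.961, -0.276, -0.0], [-0.276, -0.961, -0.0], [-0.0, 0.0, -1.0]]
ft_force: [0.6, -0.2, -0.1]
grip_width: 0.0434
```

Call:
{"api": "servo_tool", "payload": {
  "deltas": [
    {"rx": 0, "ry": 0, "rz": 0, "dx": 0, "dy": 0, "dz": 0, "fingers": 0},
    {"rx": 0, "ry": 0, "rz": 0, "dx": 0, "dy": 0, "dz": 0, "fingers": 0},
    {"rx": 0, "ry": 0, "rz": 0, "dx": 0, "dy": 0, "dz": 0, "fingers": 0},
    {"rx": 0, "ry": 0, "rz": 0, "dx": 0, "dy": 0, "dz": 0, "fingers": 0},
    {"rx": 0, "ry": 0, "rz": 0, "dx": 0, "dy": 0, "dz": 0, "fingers": 0},
    {"rx": 0, "ry": 0, "rz": 0, "dx": 0, "dy": 0, "dz": 0, "fingers": 0}
  ]
}}

```text
time_s: 7.83
position: [0.598, -0.0193, 0.1123]
orientation: [[0.961, -0.276, 0.0], [-0.276, -0.961, -0.0], [0.0, 0.0, -1.0]]
ft_force: [-0.2, -2.0, 1.7]
grip_width: 0.0298
```

The width is 29.8 mm, so the button is fully in. Pulling gently and watching the force.

Call:
{"api": "servo_tool", "payload": {
  "deltas": [
    {"rx": 0, "ry": 0, "rz": 0, "dx": 0, "dy": 0, "dz": -0.003, "fingers": 0},
    {"rx": 0, "ry": 0, "rz": 0, "dx": 0, "dy": 0, "dz": -0.008, "fingers": 0},
    {"rx": 0, "ry": 0, "rz": 0, "dx": 0, "dy": 0, "dz": -0.013, "fingers": 0},
    {"rx": 0, "ry": 0, "rz": 0, "dx": 0, "dy": 0, "dz": -0.018, "fingers": 0},
    {"rx": 0, "ry": 0, "rz": 0, "dx": 0, "dy": 0, "dz": -0.023, "fingers": 0},
    {"rx": 0, "ry": 0, "rz": 0, "dx": 0, "dy": 0, "dz": -0.028, "fingers": 0},
    {"rx": 0, "ry": 0, "rz": 0, "dx": 0, "dy": 0, "dz": -0.03, "fingers": 0},
    {"rx": 0, "ry": 0, "rz": 0, "dx": 0, "dy": 0, "dz": -0.03, "fingers": 0}
  ]
}}

```text
time_s: 8.5
position: [0.5981, -0.0191, 0.1431]
orientation: [[0.961, -0.275, 0.0], [-0.275, -0.961, -0.0], [0.001, 0.0, -1.0]]
ft_force: [-2.6, -3.6, 0.2]
grip_width: 0.0294
```

The handle slides freely: there is no tub weight on the wrist. Continuing to about 115 mm.

Call:
{"api": "servo_tool", "payload": {
  "deltas": [
    {"rx": 0, "ry": 0, "rz": 0, "dx": 0, "dy": 0, "dz": -0.005, "fingers": 0},
    {"rx": 0, "ry": 0, "rz": 0, "dx": 0, "dy": 0, "dz": -0.011, "fingers": 0},
    {"rx": 0, "ry": 0, "rz": 0, "dx": 0, "dy": 0, "dz": -0.017, "fingers": 0},
    {"rx": 0, "ry": 0, "rz": 0, "dx": 0, "dy": 0, "dz": -0.023, "fingers": 0},
    {"rx": 0, "ry": 0, "rz": 0, "dx": 0, "dy": 0, "dz": -0.028, "fingers": 0},
    {"rx": 0, "ry": 0, "rz": 0, "dx": 0, "dy": 0, "dz": -0.033, "fingers": 0},
    {"rx": 0, "ry": 0, "rz": 0, "dx": 0, "dy": 0, "dz": -0.039, "fingers": 0},
    {"rx": 0, "ry": 0, "rz": 0, "dx": 0, "dy": 0, "dz": -0.045, "fingers": 0}
  ]
}}

```text
time_s: 9.17
position: [0.5978, -0.0188, 0.1874]
orientation: [[0.961, -0.276, -0.0], [-0.276, -0.961, 0.0], [-0.001, -0.0, -1.0]]
ft_force: [-0.2, -1.0, -3.5]
grip_width: 0.0295
```

Call:
{"api": "servo_tool", "payload": {
  "deltas": [
    {"rx": 0, "ry": 0, "rz": 0, "dx": 0, "dy": 0, "dz": -0.005, "fingers": 0},
    {"rx": 0, "ry": 0, "rz": 0, "dx": 0, "dy": 0, "dz": -0.011, "fingers": 0},
    {"rx": 0, "ry": 0, "rz": 0, "dx": 0, "dy": 0, "dz": -0.017, "fingers": 0},
    {"rx": 0, "ry": 0, "rz": 0, "dx": 0, "dy": 0, "dz": -0.023, "fingers": 0},
    {"rx": 0, "ry": 0, "rz": 0, "dx": 0, "dy": 0, "dz": -0.029, "fingers": 0},
    {"rx": 0, "ry": 0, "rz": 0, "dx": 0, "dy": 0, "dz": -0.035, "fingers": 0},
    {"rx": 0, "ry": 0, "rz": 0, "dx": 0, "dy": 0, "dz": -0.039, "fingers": 0},
    {"rx": 0, "ry": 0, "rz": 0, "dx": 0, "dy": 0, "dz": -0.039, "fingers": 0}
  ]
}}

```text
time_s: 9.83
position: [0.5983, -0.0191, 0.2276]
orientation: [[0.961, -0.276, 0.001], [-0.276, -0.961, -0.0], [0.001, -0.0, -1.0]]
ft_force: [-2.0, -0.4, -0.0]
grip_width: 0.0296
```

Call:
{"api": "servo_tool", "payload": {
  "deltas": [
    {"rx": 0, "ry": 0, "rz": 0, "dx": 0, "dy": 0, "dz": -0.002, "fingers": 0},
    {"rx": 0, "ry": 0, "rz": 0, "dx": 0, "dy": 0, "dz": -0.004, "fingers": 0},
    {"rx": 0, "ry": 0, "rz": 0, "dx": 0, "dy": 0, "dz": -0.006, "fingers": 0},
    {"rx": 0, "ry": 0, "rz": 0, "dx": 0, "dy": 0, "dz": -0.008, "fingers": 0},
    {"rx": 0, "ry": 0, "rz": 0, "dx": 0, "dy": 0, "dz": -0.01, "fingers": 0},
    {"rx": 0, "ry": 0, "rz": 0, "dx": 0, "dy": 0, "dz": -0.012, "fingers": 0},
    {"rx": 0, "ry": 0, "rz": 0, "dx": 0, "dy": 0, "dz": -0.014, "fingers": 0},
    {"rx": 0, "ry": 0, "rz": 0, "dx": 0, "dy": 0, "dz": -0.014, "fingers": 0}
  ],
  "squeeze": 35
}}

```text
time_s: 10.5
position: [0.5981, -0.019, 0.2405]
orientation: [[0.961, -0.276, 0.0], [-0.276, -0.961, 0.0], [0.0, -0.0, -1.0]]
ft_force: [-0.3, 0.1, -7.3]
grip_width: 0.0295
```

Call:
{"api": "servo_tool", "payload": {
  "deltas": [
    {"rx": 0, "ry": 0, "rz": 0, "dx": 0, "dy": 0, "dz": -0.005, "fingers": 0},
    {"rx": 0, "ry": 0, "rz": 0, "dx": 0, "dy": 0, "dz": -0.012, "fingers": 0},
    {"rx": 0, "ry": 0, "rz": 0, "dx": 0, "dy": 0, "dz": -0.019, "fingers": 0},
    {"rx": 0, "ry": 0, "rz": 0, "dx": 0, "dy": 0, "dz": -0.026, "fingers": 0},
    {"rx": 0, "ry": 0, "rz": 0, "dx": 0, "dy": 0, "dz": -0.033, "fingers": 0},
    {"rx": 0, "ry": 0, "rz": 0, "dx": 0, "dy": 0, "dz": -0.039, "fingers": 0},
    {"rx": 0, "ry": 0, "rz": 0, "dx": 0, "dy": 0, "dz": -0.044, "fingers": 0},
    {"rx": 0, "ry": 0, "rz": 0, "dx": 0, "dy": 0, "dz": -0.046, "fingers": 0}
  ]
}}

```text
time_s: 11.17
position: [0.5984, -0.0191, 0.2876]
orientation: [[0.961, -0.276, 0.002], [-0.276, -0.961, -0.0], [0.002, -0.0, -1.0]]
ft_force: [0.1, -1.2, -6.4]
grip_width: 0.03
```

Call:
{"api": "servo_tool", "payload": {
  "deltas": [
    {"rx": 0, "ry": 0, "rz": 0, "dx": 0, "dy": 0, "dz": 0, "fingers": 0},
    {"rx": 0, "ry": 0, "rz": 0, "dx": 0, "dy": 0, "dz": 0, "fingers": 0},
    {"rx": 0, "ry": 0, "rz": 0, "dx": 0, "dy": 0, "dz": 0, "fingers": 0},
    {"rx": 0, "ry": 0, "rz": 0, "dx": 0, "dy": 0, "dz": 0, "fingers": 0},
    {"rx": 0, "ry": 0, "rz": 0, "dx": 0, "dy": 0, "dz": 0, "fingers": 0},
    {"rx": 0, "ry": 0, "rz": 0, "dx": 0, "dy": 0, "dz": 0, "fingers": 0}
  ]
}}

```text
time_s: 11.67
position: [0.5979, -0.019, 0.2859]
orientation: [[0.961, -0.276, -0.001], [-0.276, -0.961, 0.0], [-0.001, 0.0, -1.0]]
ft_force: [-0.2, -0.1, -6.9]
grip_width: 0.0298
```

```bash
python3 - <<'E'
from m import *
s=cam("side"); o=ctrl.get_obs(); print(o["position"],o["ft_force"],o["grip_width"])
cv2.imwrite("pics/fin.png",cv2.resize(s[0][60:280,150:330],None,fx=2.7,fy=2.7,interpolation=cv2.INTER_CUBIC))
E
```

```text
[ 0.5979 -0.019   0.286 ] [ 0.262   0.2253 -7.2497] 0.02954972413131671
```

View pics/fin.png

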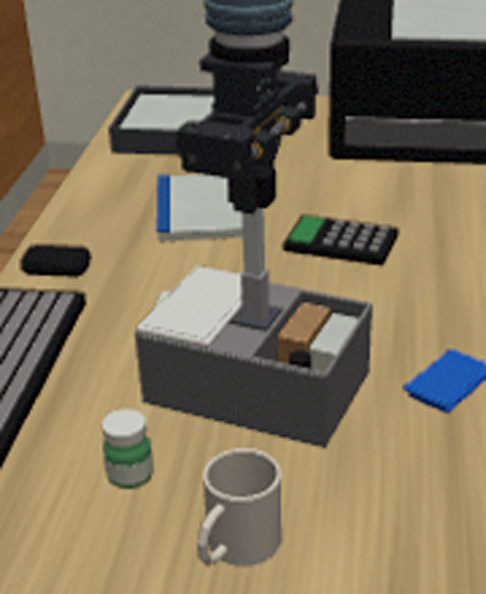

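The tub hangs upright with the lid on and both bar sections out; jar and mug are untouched. Before handing in, I check the height from the near bottom corner at crop (322,443).

```bash
python3 - <<'E'
from m import *
s=cam("side"); o=ctrl.get_obs(); T=o["position"]; a=np.radians(-16)
R=np.array([[np.cos(a),-np.sin(a)],[np.sin(a),np.cos(a)]]); q=np.array([.5995,-.02])+R@[-.11,.075]
print("corner seen",150+322/2.7,60+443/2.7)
for z in(0,.03,.045,.054,.065): print(z,proj(s,np.r_[q,z]))
print(T,o["ft_force"],o["joint_vel"])
E
```

```text
corner seen 269.25925925925924 224.07407407407408
0 [269.0846 239.0739]
0.03 [269.2475 231.2945]
0.045 [269.3309 227.3094]
0.054 [269.3816 224.887 ]
0.065 [269.4442 221.8935]
[ 0.598 -0.019  0.286] [ 0.2128 -0.201  -6.608 ] [ 0.0332 -0.056  -0.0633  0.067   0.1208 -0.0182]
```

```bash
python3 -c "
from station import ctrl
print(ctrl.sign_off())"
```

```text
the job is handed in; nothing more can be done
None
```

I pressed the lid down, squeezed the handle's button, drew the handle out to its second stop, and lifted the tub. I handed the job in at about 12 s, with the arm still holding the tub; the sign-off gives no verdict.

- **Lid:** it snapped in and stopped dead at a top height of 103.4 mm while the force rose to 18 N. That is above the 7 to 12 N snap force because I pressed on after it was seated. The side pictures show it flush on the rim before and after the lift.
- **Button:** the grip closed to 29.5–29.8 mm, which means the button is fully in.
- **Handle:** the wrist rose 173.7 mm in all. The near bottom corner of the tub puts its underside about 56 mm above the desk, so the handle and mast together account for about 118 of their 120 mm.
- **Hold:** the wrist carries 6.6–7.2 N, close to the 7.8 N expected for 0.8 kg. The arm is still, and the tub looks upright in the last side picture.
- **Bystanders:** the jar, mug and calculator look untouched in the last picture. I did not measure any bystander again at the end, and the stapler, pen cup and tape were not in that picture.
- **One disagreement:** the two cameras differed by up to 6 mm on where the button was along the tub's x. I moved the grip 2 mm towards the side-camera value, and the button went in and the grip held.

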